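Scan the glaze jar and hang its test tile

ROBOT

A 6-joint arm with a two-finger parallel gripper is mounted at the origin on the work surface. World frame = base frame: x ahead of the robot, y to its left, z up, the work surface at z = 0. Lengths are in m, angles in rad, forces in N, time in s.
With the tool pointing down it reaches from about 0.25 to 0.775 m from the base axis. Payload 8.9 kg.
Tool frame: the origin (TCP) lies where the fingers leave the gripper's body, on its centre line; the fingertips stand 73 mm ahead of it and the grasp point (between the pads) lies 54 mm ahead of it; y points along the fingers, z is the direction in which the jaws open and shut, and the axes are right-handed (so a half turn about y gives the same grasp; the last joint's range is limited). The gripper opens to 85 mm and grips with 20 to 120 N. Pads are 22 mm wide; open, the fingers measure 114 mm over their backs; the gripper's body (76 mm by 85 mm) begins 54 mm behind the grasp point. The pads swing forward as they close: fully open they stand 13 mm farther back than shut.
Start: joints at [1.035, 0.291, -0.153, 1.127, 0, 1.431], TCP at [0.203, 0.484, 0.304] pointing down, gripper open.
Joint ranges: [-2.52, 2.52], [-0.91, 1.74], [-1.3, 1.37], [-1.96, 2.02], [-1.52, 1.47], [-3.14, 3.14]. Speed limits (rad/s): [2.22, 2.22, 2.79, 3.14, 3.14, 3.14].

INTERFACE

Orientations are given as a unit quaternion [w, x, y, z].
In Python, from station import manip gives the robot as it stands. The module is installed in compiled form; this text tells all that it offers.
- The arm moves only by the tool carry_out, never from a script. Its argument "commands" is a list of rows, each a list of 7 numbers: the shift along the tool's x, y, z each as a share of 0.4 m, from -1 to 1, then the turn, a rotation vector about the tool's x, y, z each as a share of 0.5 rad, from -1 to 1, then the gripper command: -1 is fully open, 1 is shut, values between are in proportion. In form: [[x, y, z, wx, wy, wz, gripper], ...]. A call has 1 to 10 rows; each row is the pose to reach, as a shift and turn from the pose measured when the call began, along the tool's axes at that moment; what a row does not reach only later rows make up. A row lasts 1/8 s, in which the tool goes at most 62.5 mm and 10.7 degrees, less where a joint would pass 70% of its speed; a pose out of reach is approached as far as the arm can. A call with a number of a shift or a turn outside -1 to 1 is refused whole. A call with a gripper value outside its range is refused whole. The fingers move at their own pace and stop on an object; the grip force is fixed at half the most. Time passes only in rows, so rows that repeat a pose let the fingers close. It gives the time, the measured TCP pose, the force and the opening at its end, in the units of the state.
- manip.sense(): the state, without advancing time (a new reading comes with each control period).
- manip.read_camera(name): name is "scene" or "top"; returns (picture, depth): 384x512x3 uint8, red, green, blue; 384x512 float32, m along the optical axis (not along the pixel's ray), 0 where there is no reading.
- manip.camera_info(name): a dict with "mtx" (3x3 intrinsics, pixels), "dist" ([k1, k2, p1, p2, k3] as OpenCV has them; the pictures are not rectified), "rvec" (rotation vector, rad) and "tvec" (3), from world to camera coordinates, as OpenCV has them. Camera axes: x right, y down, z forward; pixel columns grow to the right and rows downward; lengths in m; the calibration is good to about 2 mm. A picture is of the moment at which its call begins. camera_info takes no time and is no camera call.
- manip.sign_off(): hands the job in, once; it reports no verdict.
Trained networks look in the newest picture that a camera, given by its name, has taken for a name from the list of things; names that differ only in an ending like _2 or _b are one class to them, and where a whole thing is asked for, a point or a joint stands for the part that bears it (a point fixed in the world has none). Each returns a list of dicts, best first, with "confidence" (0 to 1); they miss things now and then, are a little off and sometimes report something else, mostly with a low value. They report only what shows in the picture. A call takes as long as a camera call. They do not tell look-alikes from the thing itself.
- manip.silhouettes(camera, name): "mask" (384x512 bool, what is visible of it) and "xy" ([column, row] in pixels, amid what is visible of it).
- manip.mark_of(camera, name): "xy" ([column, row] in pixels: a listed point, or the origin of a listed thing).
The state is a dict: "t": time; "joint_pos": joint angles; "qd": joint speeds; "joint_efforts": joint torques, N m; "position": TCP position; "tcp_rot": TCP orientation; "ft_force": force on the tool from outside, world axes, zero at the start; "torque": the same for the moment, N m; "grip_width": finger opening in m.
Only numpy, scipy, OpenCV 4.12 (cv2) and the standard library are available. Lean on these libraries where they do the work, as an engineer would, in place of code of your own. Each camera call takes 0.05 s, during which the arm holds its last target.

TASK

File the new glaze sample: first turn the glaze jar where it stands on the reader's foot plate so that its label squarely faces the reader's window, then hang the loose test tile by its hole on the rack's free peg, pushed down to the collar with its long end hanging downwards, and let go. Leave the jar upright and facing the reader, and do not shift or knock over the other things on the bench.

Things in the scene. Friction and masses are not known exactly. Their poses are not given: they have to be found in the camera images.
- tile: White test tile, the only loose one with a hole: 88 long, 44 wide, 7 mm thick, 60 g, lying flat. Square end with a 14 mm hole through the thickness; other end half round. Origin: underside, centre line, near the centre of mass, 43 mm from the square end. x along the tile to the round end, z up. Long sides straight and parallel from x -43 to +23 mm: pinch there.
- tile_hole (a point): Centre of the tile's 14 mm hole at mid-thickness: 29 mm from the tile's origin towards the square end, 3.5 mm above the underside. Axes as the tile's.
- rack: Fixed wooden rack: base board 110 x 280 x 18 mm, two end posts, a 22 mm square bar along y, its top 118 mm up. Origin: on the table below the bar's middle. Its front (-x) faces roughly to the robot. It carries three steel pegs, 80 mm apart along y; which one is free varies.
- peg: The free peg (fixed steel, no tile): 8 mm thick, 45 mm long, last 6 mm tapered to 3 mm. It leans 40 degrees from vertical to the rack's front (-x), so points up and towards the robot. At its root a collar 22 mm across, 6 mm thick, then a 12 mm stem into the bar. Origin: on the axis, on the collar's upper face, 130 mm above the table. Axes as the rack's, z vertical.
- peg_seat (a point): Same point as the free peg's origin, but turned with the peg: z along the peg to its tip (45 mm away), y level along the rack, x square to the peg, uphill and away from the robot. A tile fully home lies on the collar, hole centre about 3.5 mm up this z; let go, its long end (towards -x) droops some 5 to 10 degrees further and it stays on the peg.
- peg_used_a: An occupied peg, like the free one, but with a finished tile of the same shape fixed on it and hanging down; an obstacle. Origin and axes as the free peg's; its tile is 44 mm wide and reaches about 55 mm below and 60 mm in front (-x) of the origin.
- peg_used_b: Another occupied peg, exactly like the first occupied one; an obstacle.
- jar: Closed glaze jar standing loose on the reader's foot plate: cylinder 54 mm across, 78 mm high with its flat lid of the same width, about 200 g. Origin: centre of the underside. z up; x points to its marked side: a raised label 26 x 34 mm on the body, and above it on the lid a ridge 25 x 8 x 5 mm from the centre to the rim, pointing the same way.
- jar_label (a point): Middle of the jar's label, on the jar's side at 27.5 mm from its axis, 31 mm above its underside. Axes as the jar's.
- reader: Fixed code reader: grey block 60 deep (x), 70 wide, top 75 mm above the table, on a foot plate 4 mm thick, 80 wide, running 125 mm from the origin to its front (-x). The jar stands on it, axis about 105 mm in front of the origin, 75 mm from the window. Origin: on the table below the block. x points from jar to block: the label faces the window when the jar's x has this direction.
- reader_window (a point): Middle of the reader's black window, on the block's front face, 45 mm above the table, 30 mm from the reader's origin towards the jar.
- plain_tile: Bystander: loose square-cornered tile without a hole, 75 x 50 x 7 mm, lying flat. Origin: centre of its underside.
- cup: Bystander: small terracotta cup, 60 mm across and 60 mm high, loose. Origin: centre of its underside.
- rib: Bystander: loose wooden throwing rib, flat oblong 100 x 60 x 6 mm with round ends. Origin: centre of its underside, x along it.
- brush: Bystander: loose glaze brush about 170 mm long, lying flat along its x. Origin: below its middle.
- mug: Bystander: loose white mug, 80 mm across plus the handle (at +y), 90 mm high. Origin: centre of its underside.
- tub: Bystander: loose glaze tub, 80 mm across, 110 mm high, with lid. Origin: centre of its underside.
Mind the look-alikes: they are no part of the job. What is shaped like the jar but blue or green is not meant.

How it is judged:
On the way, in this order (a step that is already met when the one before it is completed fails the run):
1. the jar's label faces the reader's window (angle between the x axis of jar and the x axis of reader, either way round below 0.22 rad and horizontal distance between jar_label and reader_window below 0.07 m and angle between jar's own z axis and vertical below 0.1 rad and distance of jar from where it was at the start of the episode below 0.02 m), for 0.3 s.
2. the tile is on the free peg, down at the collar, long end downwards (x of tile_hole in the frame of peg_seat between -0.008 and 0.008 m and y of tile_hole in the frame of peg_seat between -0.008 and 0.008 m and z of tile_hole in the frame of peg_seat between -0.002 and 0.015 m and x of tile in the frame of peg_seat below -0.012 m), for 0.2 s.
At the end, for the whole second after the job is handed in: Jar upright within 6 degrees, within 20 mm of its start, label facing the window within 12 degrees. Tile at rest on the free peg: hole centre within 8 mm (across) of the peg's axis and at most 15 mm up from the collar, long end downhill (all of step 1 and all of step 2 and linear speed of each of tile, jar below 0.03 m/s); the robot touches nothing.
It fails at once if a bystander (plain tile, cup, rib, brush, mug or tub) is shifted by more than 20 mm (distance of any of plain_tile, cup, rib, brush, mug, tub from where it was at the start of the episode above 0.02 m).
It fails at once if the jar is tipped by more than 20 degrees (angle between jar's own z axis and vertical above 0.35 rad).
It also fails if it takes over 62 s, if anything falls off the work surface, if the arm or the gripper's body presses on something with over 40 N, if the wrist force passes 120 N, or if a joint passes its speed limit or range.

## Working session

There is one attempt and no reset: what is moved stays moved. The work goes in short steps, Python scripts to look and compute and a tool call to move; the robot and the scene stay as the last step left them, time stands still between calls to the robot, and variables do not carry over. Pictures are saved under pics/ and viewed, and the job is handed in when it is done.

Besides the shell and the picture viewer there is one more tool, called after "Request:" by a JSON object that holds its "fn" and its "kwargs". carry_out: Moves the arm, as the interface text tells. Its arguments: {"type":"object","properties":{"commands":{"type":"array","items":{"type":"array","items":{"type":"number","minimum":-1,"maximum":1}}}},"required":["commands"]}

```bash
mkdir -p pics; cat > h.py <<'E'
import numpy as np, cv2
from scipy.spatial.transform import Rotation as R
from station import manip
def cam(n):
    i=manip.camera_info(n); return [np.array(i[k],float) for k in ("mtx","dist","rvec","tvec")]
def cloud(n,depth):
    m,d,r,t=cam(n); h,w=depth.shape
    u,v=np.meshgrid(np.arange(w),np.arange(h))
    p=cv2.undistortPoints(np.stack([u,v],-1).reshape(-1,1,2).astype(float),m,d).reshape(h,w,2)
    P=np.dstack([p*depth[...,None],depth]); Rm=cv2.Rodrigues(r)[0]
    W=(P-t.ravel())@Rm
    W[depth<=0]=np.nan
    return W
def proj(n,pts):
    m,d,r,t=cam(n); return cv2.projectPoints(np.array(pts,float).reshape(-1,1,3),r,t,m,d)[0].reshape(-1,2)
def tool():
    s=manip.sense(); q=np.array(s["tcp_rot"]); return np.array(s["position"]),R.from_quat(q[[1,2,3,0]]).as_matrix(),s
E
python3 - <<'E'
from h import *
print(manip.sense())
for n in("scene","top"):
    p,d=manip.read_camera(n); cv2.imwrite(f"pics/{n}0.png",cv2.cvtColor(cv2.resize(p,None,fx=1.5,fy=1.5),cv2.COLOR_RGB2BGR)); np.savez(f"{n}0.npz",p=p,d=d)
    for k in ("tile","tile_hole","jar","jar_label","reader","reader_window","peg","peg_seat","rack") if n=="top" else ("tile","jar","reader_window","peg"):
        print(n,k,[(np.round(a["xy"]),round(a["confidence"],2)) for a in manip.mark_of(n,k)])
E
```

```text
{'t': 0.0, 'joint_pos': array([ 1.03465939e+00,  2.91271405e-01, -1.54117230e-01,  1.12668306e+00,
        6.35528396e-06,  1.43149693e+00]), 'qd': array([ 0.00154454, -0.00156759, -0.00083791,  0.00079505, -0.00190025,
       -0.00112375]), 'joint_efforts': array([ 2.61828784e-03, -5.37140465e+01,  3.31372547e+01,  1.57919910e-02,
       -3.06232096e-06, -1.41461550e-05]), 'position': array([0.20273674, 0.48391334, 0.30334024]), 'tcp_rot': array([-0.69280815,  0.69365754, -0.13953594,  0.1392329 ]), 'ft_force': array([-0.54212385, -0.60017751,  0.02125814]), 'torque': array([-0.01774008, -0.00508017, -0.02435899]), 'grip_width': 0.08539097819366251}
scene tile [(array([236., 207.]), 0.95), (array([343., 179.]), 0.66)]
scene jar [(array([172., 239.]), 0.97), (array([ 93., 200.]), 0.91), (array([105., 275.]), 0.69), (array([346., 184.]), 0.68), (array([132., 293.]), 0.65), (array([245., 204.]), 0.47)]
scene reader_window [(array([174., 248.]), 0.67), (array([169., 208.]), 0.67)]
scene peg [(array([346., 182.]), 0.61)]
top tile [(array([270., 212.]), 0.57), (array([272., 159.]), 0.18)]
top tile_hole [(array([258., 209.]), 0.57)]
top jar [(array([329., 180.]), 0.78), (array([381., 158.]), 0.63), (array([400., 240.]), 0.59), (array([355., 139.]), 0.58)]
top jar_label [(array([358., 127.]), 0.84), (array([267., 212.]), 0.65), (array([338., 181.]), 0.61), (array([381., 147.]), 0.6)]
top reader [(array([322., 146.]), 0.59), (array([120., 238.]), 0.18)]
top reader_window [(array([329., 182.]), 0.41), (array([118., 235.]), 0.32)]
top peg [(array([163., 166.]), 0.59)]
top peg_seat [(array([163., 169.]), 0.39)]
top rack [(array([171., 175.]), 0.75), (array([132., 176.]), 0.41)]
```

View pics/scene0.png

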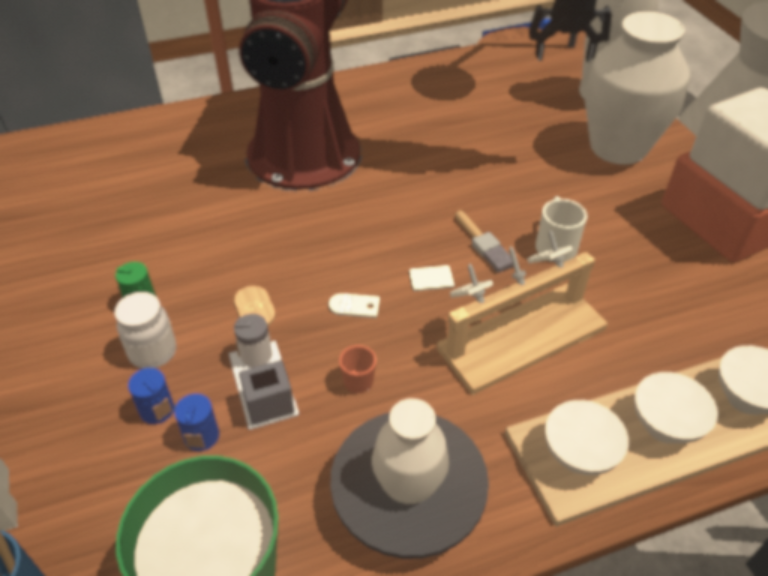

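View pics/top0.png

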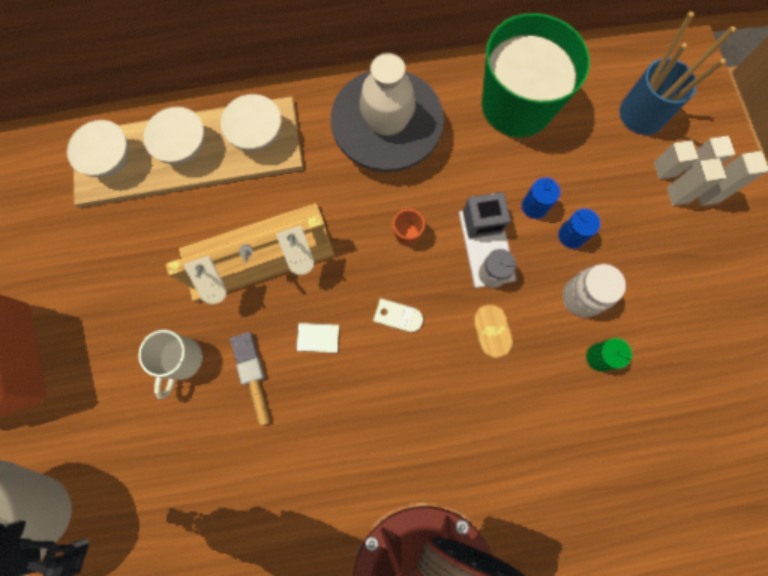

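The scene shows the grey jar on the reader's foot plate (scaled top view ~497,265), the white tile with its hole at the left (~383,311), and the rack with its middle peg free (~247,253). I'll measure these from the depth images next.

```bash
cat > z.py <<'E'
from h import *
def crop(n,f,c,sz,name,k=10):
    p=np.load(f)["p"]; x,y=c; a=p[y-sz:y+sz,x-sz:x+sz]; cv2.imwrite(name,cv2.cvtColor(cv2.resize(a,None,fx=k,fy=k,interpolation=cv2.INTER_CUBIC),cv2.COLOR_RGB2BGR)); return cv2.resize(a,(390,390),interpolation=cv2.INTER_CUBIC)
E
python3 - <<'E'
from z import *
A=np.hstack([crop("top","top0.npz",(326,160),36,"pics/a.png"),crop("top","top0.npz",(265,210),26,"pics/b.png")])
B=np.hstack([crop("top","top0.npz",(166,170),45,"pics/c.png"),crop("scene","scene0.npz",(175,248),45,"pics/d.png")])
cv2.imwrite("pics/m1.png",cv2.cvtColor(np.vstack([A,B])[:,:],cv2.COLOR_RGB2BGR)); 
i=cv2.imread("pics/m1.png"); cv2.imwrite("pics/m1.png",cv2.resize(i,(600,600)))
for n in("top","scene"):
    m,d,r,t=cam(n); print(n,np.round(m,1).tolist(),-cv2.Rodrigues(r)[0].T@t.ravel())
W=cloud("top",np.load("top0.npz")["d"])
for (u,v,k) in [(329,176,"jarlid"),(270,212,"tile"),(325,145,"reader"),(318,165,"foot"),(163,169,"peg"),(200,148,"bar R"),(125,175,"barL"),(230,240,"table")]: print(k,np.round(W[v,u],4))
def fit(mask,name):
    P=W[mask]; c=P[:,:2]; (cx,cy),(w,h),a=cv2.minAreaRect((c*1000).astype(np.float32)); print(name,len(P),cx,cy,w,h,a,np.median(P[:,2]))
    return P
vv,uu=np.mgrid[:384,:512]
box=lambda u0,u1,v0,v1:(uu>=u0)&(uu<u1)&(vv>=v0)&(vv<v1)
Z=W[...,2]
fit(box(240,290,195,230)&(Z>.004)&(Z<.02),"tile")
fit(box(300,360,120,200)&(Z>.068)&(Z<.079),"reader top")
fit(box(300,360,120,200)&(Z>.08)&(Z<.1),"jar top")
fit(box(300,340,120,200)&(Z>.002)&(Z<.01),"foot")
fit(box(110,225,130,210)&(Z>.112)&(Z<.124),"bar")
fit(box(100,230,130,210)&(Z>.012)&(Z<.024),"base")
E
```

```text
top [[348.7, 0.0, 254.3], [0.0, 348.7, 194.1], [0.0, 0.0, 1.0]] [0.29542182 0.02220698 0.96933063]
scene [[497.8, 0.0, 256.5], [0.0, 497.8, 185.8], [0.0, 0.0, 1.0]] [ 1.30607936 -0.28827373  1.01116193]
jarlid [ 0.5103 -0.2142  0.0826]
tile [ 0.4544 -0.0483  0.0083]
reader [ 0.5994 -0.2244  0.0763]
foot [ 0.5666 -0.2104  0.0059]
peg [0.5822 0.2027 0.1476]
bar R [0.6321 0.1079 0.1186]
barL [0.585  0.2995 0.1426]
table [ 0.3976  0.0747 -0.0032]
tile 422 457.42431640625 -36.241172790527344 130.01461791992188 74.85071563720703 86.64570617675781 0.0066923528866718015
reader top 613 569.1710205078125 -267.0705871582031 166.33062744140625 138.90489196777344 3.1737406253814697 0.07508133984788422
jar top 247 576.3953247070312 -263.1629638671875 49.683616638183594 203.09927368164062 61.50749206542969 0.0818687220930335
foot 531 587.3237915039062 -220.83030700683594 115.89191436767578 244.90834045410156 78.38862609863281 0.003568961496029334
bar 934 591.4716186523438 204.95904541015625 62.678443908691406 279.8383483886719 9.275672912597656 0.11743823991787627
base 1766 630.3731689453125 210.63882446289062 112.2262191772461 278.9692687988281 9.418828010559082 0.017285100816766995
```

View pics/m1.png

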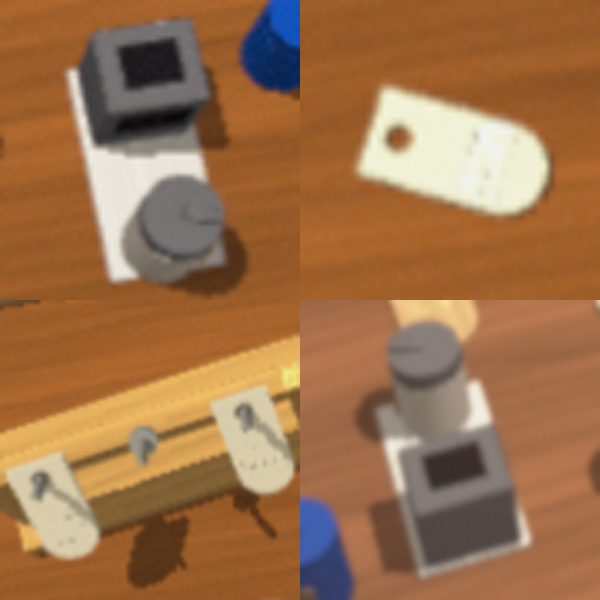

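```bash
cat >> h.py <<'E'
def ortho(n,pic,z,cx,cy,half,px=300):
    # image: up=+x, left=+y
    g=np.linspace(half,-half,px); X,Y=np.meshgrid(cx+g,cy+g,indexing="ij")
    uv=proj(n,np.dstack([X,Y,np.full_like(X,z)]).reshape(-1,3)).reshape(px,px,2).astype(np.float32)
    return cv2.remap(pic,uv[...,0],uv[...,1],cv2.INTER_CUBIC)
def comp(mask,seed=None):
    n,l,s,c=cv2.connectedComponentsWithStats(mask.astype(np.uint8)); k=1+np.argmax(s[1:,4]); return l==k
E
python3 - <<'E'
from h import *
D=np.load("top0.npz"); S=np.load("scene0.npz")
W=cloud("top",D["d"]); Z=W[...,2]; V=cloud("scene",S["d"])
vv,uu=np.mgrid[:384,:512]
box=lambda u0,u1,v0,v1:(uu>=u0)&(uu<u1)&(vv>=v0)&(vv<v1)
def rect(m,name):
    m=comp(m); P=W[m]; r=cv2.minAreaRect((P[:,:2]*1000).astype(np.float32)); print(name,m.sum(),np.round(r[0],1),np.round(r[1],1),round(r[2],2),"z",np.round(np.median(P[:,2]),4),"std",P[:,2].std(),"mean",P.mean(0))
    return P
rect(box(240,290,195,230)&(Z>.003)&(Z<.02),"tile")
rect(box(300,345,120,160)&(Z>.07)&(Z<.08),"reader top")
P=rect(box(300,350,162,200)&(Z>.07)&(Z<.1),"jar top")
print(cv2.minEnclosingCircle((P[:,:2]*1000).astype(np.float32)))
w=D["p"].min(2)>120
rect(box(300,350,130,200)&(Z>-.01)&(Z<.012)&w,"foot")
rect(box(110,225,130,210)&(Z>.108)&(Z<.122),"bar")
rect(box(100,230,130,210)&(Z>.010)&(Z<.024),"base")
o=[ortho("top",D["p"],.082,.51,-.215,.05),ortho("scene",S["p"],.082,.51,-.215,.05),ortho("top",D["p"],.0,.56,-.22,.1),ortho("top",D["p"],.007,.455,-.045,.06),ortho("scene",S["p"],.007,.455,-.045,.06),ortho("top",D["p"],.130,.585,.2,.1)]
cv2.imwrite("pics/m2.png",cv2.cvtColor(cv2.resize(np.vstack([np.hstack(o[:3]),np.hstack(o[3:])]),(795,530)),cv2.COLOR_RGB2BGR))
E
```

```text
tile 440 [460.8 -38.2] [87.3 46.3] 63.21 z 0.0066 std 0.001678040638491091 mean [ 0.46033037 -0.0368662   0.00664868]
reader top 497 [ 616. -230.] [67.2 61. ] 89.56 z 0.075 std 0.001853588038672027 mean [ 0.61480921 -0.22933638  0.0748637 ]
jar top 317 [ 510.3 -226.2] [53.  51.1] 6.47 z 0.0814 std 0.0025515380616884277 mean [ 0.50960397 -0.22577369  0.0815006 ]
((510.5796203613281, -227.82275390625), 27.502500534057617)
foot 509 [ 568.8 -230.7] [154.7  81.9] 0.23 z 0.0034 std 0.00210357464170816 mean [ 0.56222727 -0.21572901  0.00345915]
bar 766 [610.2 208. ] [ 24.6 279.8] 9.28 z 0.1173 std 0.002261557114767498 mean [0.61096846 0.20738342 0.11699187]
base 836 [600.6 221.1] [ 57. 131.] 9.49 z 0.0173 std 0.001964675589445131 mean [0.59919182 0.22039585 0.01724173]
```

View pics/m2.png

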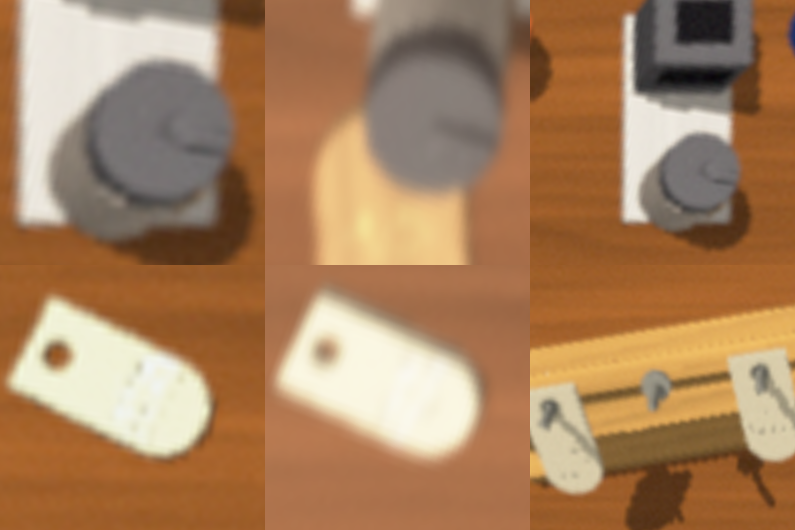

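```bash
python3 - <<'E'
from h import *
D=np.load("top0.npz"); S=np.load("scene0.npz")
p,M,s=tool(); print("tool axes cols\n",np.round(M,3))
W=cloud("top",D["d"])
for n,uv in dict(tub=(400,190),rib=(328,221),cup=(273,150),blue1=(361,127),blue2=(386,150),green=(412,236),plain=(212,225)).items(): print(n,np.round(W[uv[1],uv[0]],3))
a=lambda im:cv2.convertScaleAbs(cv2.normalize(im,None,0,255,cv2.NORM_MINMAX))
o=[]
for n,P in(("top",D),("scene",S)):
    q=ortho(n,P["p"],.085,.511,-.227,.03,390)
    g=cv2.cvtColor(q,cv2.COLOR_RGB2GRAY); g=np.clip((g.astype(float)-60)*255/110,0,255).astype(np.uint8); o.append(g)
cv2.imwrite("pics/m3.png",np.hstack(o))
# ridge by depth
Z=W[...,2]; sub=Z[168:190,318:345]; print((sub*1000).round(0)[::2,::2])
E
```

```text
tool axes cols
 [[ 0.922  0.     0.386]
 [-0.386  0.     0.922]
 [-0.    -1.     0.   ]]
tub [ 0.436 -0.38   0.109]
rib [ 0.402 -0.204  0.005]
cup [ 0.634 -0.09   0.004]
blue1 [ 0.635 -0.335  0.075]
blue2 [ 0.557 -0.385  0.079]
green [ 0.318 -0.391  0.083]
plain [0.446 0.117 0.009]
[[ 3.  4.  3.  6.  2. 83. 83. 82. 83. 80. 81. 79.  0. -5.]
 [ 1.  3.  5.  5. 84. 83. 80. 82. 82. 81. 86. 80.  1.  4.]
 [ 2.  5.  6. 74. 78. 82. 83. 83. 83. 80. 84. 83. 81.  2.]
 [ 4.  6.  7. 80. 81. 82. 81. 83. 80. 84. 86. 89. 80. -0.]
 [ 5.  1. 53. 79. 81. 81. 82. 83. 81. 88. 86. 86. 85. -1.]
 [ 6. 18. 55. 79. 82. 88. 82. 80. 81. 83. 81. 83. 78. -0.]
 [ 4. 25. 53. 69. 80. 82. 82. 82. 82. 82. 84. 81. 80. -2.]
 [ 2. 23. 46. 62. 78. 81. 83. 85. 80. 83. 85. 82.  4. -0.]
 [ 6. 15. 34. 54. 63. 73. 78. 81. 81. 82. 79. 49.  3. -2.]
 [ 1.  7. 26. 38. 51. 58. 62. 67. 73. 62. 25.  4.  4. -0.]
 [ 3.  4. 13. 28. 34. 43. 47. 45. 43. 19.  1. -0. nan  1.]]
```

View pics/m3.png

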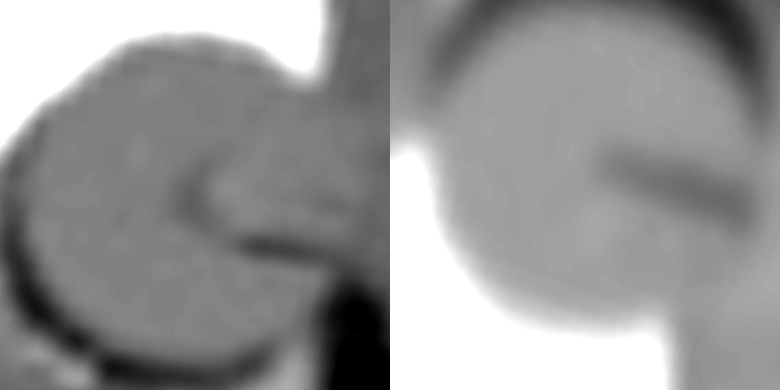

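```bash
cat >> h.py <<'E'
def down(yaw):
    z=np.array([np.cos(yaw),np.sin(yaw),0]); y=np.array([0,0,-1.]); return np.column_stack([np.cross(y,z),y,z])
def row(tp,TR,p=None,M=None):
    if p is None: p,M,_=tool()
    d=M.T@(np.array(tp)-p)/.4; w=R.from_matrix(M.T@TR).as_rotvec()/.5
    return np.round(np.r_[d,w],3)
def st():
    p,M,s=tool(); print("t",round(s["t"],2),"p",np.round(p,4),"q",np.round(s["joint_pos"],3),"F",np.round(s["ft_force"],1),"w",round(s["grip_width"],4)); return p,M,s
E
python3 - <<'E'
from h import *
p,M,s=tool()
print(row([.357,.128,.28],down(np.radians(48.6))))
print(row([.511,-.227,.28],down(np.radians(30))), row([.511,-.227,.28],down(np.radians(30)),np.array([.357,.128,.28]),down(np.radians(48.6))))
E
```

```text
[ 0.699  0.06  -0.672 -0.     0.652 -0.   ]
[ 1.398  0.06  -1.342 -0.     1.301 -0.   ] [ 0.876  0.    -0.411  0.     0.649  0.   ]
```

Request:
{"fn": "carry_out", "kwargs": {"commands": [[0.7, 0.06, -0.67, 0, 0.65, 0, -1], [0.7, 0.06, -0.67, 0, 0.65, 0, -1], [0.7, 0.06, -0.67, 0, 0.65, 0, -1], [0.7, 0.06, -0.67, 0, 0.65, 0, -1], [0.7, 0.06, -0.67, 0, 0.65, 0, -1], [0.7, 0.06, -0.67, 0, 0.65, 0, -1], [0.7, 0.06, -0.67, 0, 0.65, 0, -1], [0.7, 0.06, -0.67, 0, 0.65, 0, -1]]}}

```text
t: 1.75
position: [0.3577, 0.1284, 0.2799]
tcp_rot: [0.661, -0.661, 0.251, -0.25]
ft_force: [-0.1, 0.6, 0.3]
grip_width: 0.0856
```

```bash
python3 - <<'E'
from h import *
st(); print(row([.511,-.227,.2],down(np.radians(30))))
E
```

```text
t 1.75 p [0.3577 0.1284 0.2799] q [ 0.151  0.031 -0.536  1.003  0.     0.876] F [-0.1  0.6  0.3] w 0.0856
[ 0.876  0.2   -0.412 -0.     0.646 -0.001]
```

Request:
{"fn": "carry_out", "kwargs": {"commands": [[0.876, 0.2, -0.412, 0, 0.646, 0, -1], [0.876, 0.2, -0.412, 0, 0.646, 0, -1], [0.876, 0.2, -0.412, 0, 0.646, 0, -1], [0.876, 0.2, -0.412, 0, 0.646, 0, -1], [0.876, 0.2, -0.412, 0, 0.646, 0, -1], [0.876, 0.2, -0.412, 0, 0.646, 0, -1], [0.876, 0.2, -0.412, 0, 0.646, 0, -1], [0.876, 0.2, -0.412, 0, 0.646, 0, -1], [0.876, 0.2, -0.412, 0, 0.646, 0, -1]]}}

```text
t: 2.88
position: [0.5109, -0.2249, 0.2]
tcp_rot: [0.613, -0.613, 0.353, -0.352]
ft_force: [-0.5, 1.1, 0.5]
grip_width: 0.0854
```

```bash
python3 - <<'E'
from h import *
st(); print(row([.5115,-.227,.122],down(np.radians(30))))
for n in("scene","top"):
    p,d=manip.read_camera(n); np.savez(f"{n}1.npz",p=p,d=d); c=(172,225) if n=="scene" else (330,175)
    a=p[c[1]-65:c[1]+65,c[0]-65:c[0]+65]; cv2.imwrite(f"pics/{n}1.png",cv2.cvtColor(cv2.resize(a,(390,390),interpolation=cv2.INTER_CUBIC),cv2.COLOR_RGB2BGR))
cv2.imwrite("pics/m4.png",np.hstack([cv2.imread("pics/scene1.png"),cv2.imread("pics/top1.png")]))
E
```

```text
t 2.88 p [ 0.5109 -0.2249  0.2   ] q [-0.546  0.432 -0.232  0.909  0.001  0.499] F [-0.5  1.1  0.5] w 0.0854
[ 0.005  0.195 -0.001 -0.     0.004 -0.003]
```

View pics/m4.png

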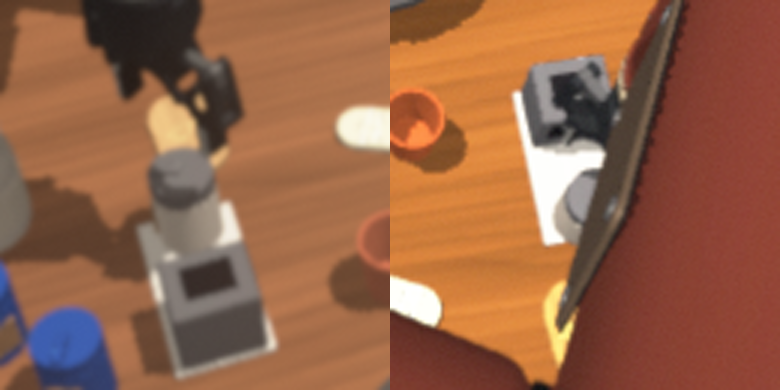

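The gripper hangs above the jar (scene crop ~185,190), so I'll go down and grip it.

Request:
{"fn": "carry_out", "kwargs": {"commands": [[0.005, 0.1, 0, 0, 0, 0, -1], [0.005, 0.195, 0, 0, 0, 0, -1], [0.005, 0.195, 0, 0, 0, 0, -1], [0.005, 0.195, 0, 0, 0, 0, 0.6], [0.005, 0.195, 0, 0, 0, 0, 0.6], [0.005, 0.195, 0, 0, 0, 0, 0.6], [0.005, 0.195, 0, 0, 0, 0, 0.6], [0.005, 0.195, 0, 0, 0, 0, 0.6]]}}

```text
t: 3.98
position: [0.5129, -0.2275, 0.1245]
tcp_rot: [0.613, -0.613, 0.352, -0.354]
ft_force: [-1.2, 0.6, 7.6]
grip_width: 0.0525
```

```bash
python3 - <<'E'
from h import *
st()
for n in("scene",):
    p,d=manip.read_camera(n); c=(172,225)
    a=p[c[1]-65:c[1]+65,c[0]-65:c[0]+65]; cv2.imwrite("pics/scene2.png",cv2.cvtColor(cv2.resize(a,(520,520),interpolation=cv2.INTER_CUBIC),cv2.COLOR_RGB2BGR))
E
```

```text
t 3.98 p [ 0.5129 -0.2275  0.1245] q [-0.548  0.517 -0.318  0.733  0.001  0.497] F [-1.2  0.6  7.6] w 0.0525
```

View pics/scene2.png

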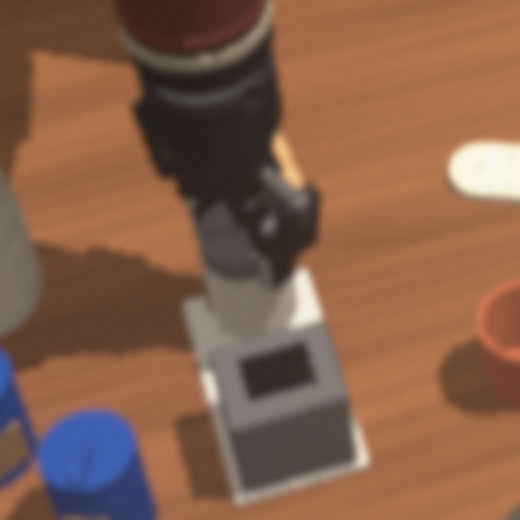

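Request:
{"fn": "carry_out", "kwargs": {"commands": [[0, 0, 0, 0, -0.3, 0, 0.6], [0, 0, 0, 0, -0.6, 0, 0.6], [0, 0, 0, 0, -0.916, 0, 0.6], [0, 0, 0, 0, -0.916, 0, 0.6], [0, 0, 0, 0, -0.916, 0, 0.6]]}}

```text
t: 4.65
position: [0.5132, -0.2277, 0.1251]
tcp_rot: [-0.676, 0.677, -0.204, 0.207]
ft_force: [0.1, 0.4, -1.3]
grip_width: 0.0524
```

Request:
{"fn": "carry_out", "kwargs": {"commands": [[0, 0, 0, 0, -0.3, 0, 0.6], [0, 0, 0, 0, -0.6, 0, 0.6], [0, 0, 0, 0, -0.916, 0, 0.6], [0, 0, 0, 0, -0.916, 0, 0.6], [0, 0, 0, 0, -0.916, 0, 0.6]]}}

```text
t: 5.28
position: [0.5132, -0.2277, 0.1252]
tcp_rot: [-0.705, 0.706, -0.047, 0.05]
ft_force: [0.2, 0.4, -1.0]
grip_width: 0.0527
```

Request:
{"fn": "carry_out", "kwargs": {"commands": [[0, 0, 0, 0, -0.3, 0, 0.6], [0, 0, 0, 0, -0.6, 0, 0.6], [0, 0, 0, 0, -0.916, 0, 0.6], [0, 0, 0, 0, -0.916, 0, 0.6], [0, 0, 0, 0, -0.916, 0, 0.6]]}}

```text
t: 5.9
position: [0.5132, -0.2277, 0.1252]
tcp_rot: [-0.698, 0.699, 0.113, -0.11]
ft_force: [0.1, 0.3, -1.7]
grip_width: 0.0526
```

```bash
python3 - <<'E'
from h import *
p,M,s=st(); print(np.degrees(np.arctan2(M[1,2],M[0,2])),row([.5129,-.2275,.1245],down(np.radians(135))))
E
```

```text
t 5.9 p [ 0.5132 -0.2277  0.1252] q [-0.548  0.516 -0.317  0.733  0.001 -0.864] F [ 0.1  0.3 -1.7] w 0.0526
108.11779020332646 [-0.001  0.002  0.001  0.006 -0.938  0.005]
```

Request:
{"fn": "carry_out", "kwargs": {"commands": [[0, 0, 0, 0, -0.3, 0, 0.6], [0, 0, 0, 0, -0.6, 0, 0.6], [0, 0, 0, 0, -0.938, 0, 0.6], [0, 0, 0, 0, -0.938, 0, 0.6], [0, 0.001, 0, 0, -0.938, 0, 0.6], [0, 0.001, 0, 0, -0.938, 0, -1], [0, 0.001, 0, 0, -0.938, 0, -1], [0, 0.001, 0, 0, -0.938, 0, -1], [0, 0.001, 0, 0, -0.938, 0, -1]]}}

```text
t: 7.02
position: [0.5133, -0.2277, 0.1249]
tcp_rot: [-0.652, 0.654, 0.271, -0.269]
ft_force: [0.1, 0.3, 0.6]
grip_width: 0.0854
```

```bash
python3 - <<'E'
from h import *
p,M,s=st(); print(np.degrees(np.arctan2(M[1,2],M[0,2])))
E
```

```text
t 7.03 p [ 0.5133 -0.2277  0.1249] q [-5.480e-01  5.170e-01 -3.180e-01  7.320e-01  1.000e-03 -1.333e+00] F [0.1 0.3 0.6] w 0.0854
134.97391641117022
```

Request:
{"fn": "carry_out", "kwargs": {"commands": [[0, -0.15, 0, 0, 0, 0, -1], [0, -0.3, 0, 0, 0, 0, -1], [0, -0.4, 0, 0, 0, 0, -1], [0, -0.4, 0, 0, 0, 0, -1]]}}

```text
t: 7.52
position: [0.514, -0.2282, 0.2883]
tcp_rot: [-0.651, 0.656, 0.273, -0.268]
ft_force: [0.1, 0.9, 0.3]
grip_width: 0.0857
```

```bash
python3 - <<'E'
from h import *
st(); print(row([.46,-.037,.2],down(np.radians(153.2))))
E
```

```text
t 7.53 p [ 0.514  -0.2282  0.2883] q [-5.480e-01  3.630e-01 -9.100e-02  1.106e+00  1.000e-03 -1.333e+00] F [0.1 0.9 0.3] w 0.0857
[ 0.242  0.217  0.436  0.02  -0.637  0.003]
```

Request:
{"fn": "carry_out", "kwargs": {"commands": [[0.242, 0.217, 0.436, 0.02, -0.637, 0, -0.36], [0.242, 0.217, 0.436, 0.02, -0.637, 0, -0.36], [0.242, 0.217, 0.436, 0.02, -0.637, 0, -0.36], [0.242, 0.217, 0.436, 0.02, -0.637, 0, -0.36], [0.242, 0.217, 0.436, 0.02, -0.637, 0, -0.36], [0.242, 0.217, 0.436, 0.02, -0.637, 0, -0.36]]}}

```text
t: 8.28
position: [0.4604, -0.0374, 0.2]
tcp_rot: [-0.602, 0.602, 0.371, -0.37]
ft_force: [-0.8, -0.6, 0.7]
grip_width: 0.058
```

```bash
python3 - <<'E'
from h import *
st(); P={}
for n in("scene","top"):
    p,d=manip.read_camera(n); np.savez(f"{n}3.npz",p=p,d=d); P[n]=p
o=[]
for n in("top","scene"):
    g=cv2.cvtColor(ortho(n,P[n],.085,.513,-.228,.04,390),cv2.COLOR_RGB2GRAY); o.append(np.clip((g.astype(float)-50)*255/120,0,255).astype(np.uint8))
cv2.imwrite("pics/m5.png",np.hstack(o))
cv2.imwrite("pics/m5b.png",cv2.cvtColor(np.hstack([cv2.resize(P["top"][90:282,150:342],(390,390)),cv2.resize(P["scene"][120:312,100:292],(390,390))]),cv2.COLOR_RGB2BGR))
E
```

```text
t 8.28 p [ 0.4604 -0.0374  0.2   ] q [-2.400e-01  2.640e-01 -4.870e-01  8.190e-01  1.000e-03 -1.343e+00] F [-0.8 -0.6  0.7] w 0.058
```

View pics/m5.png

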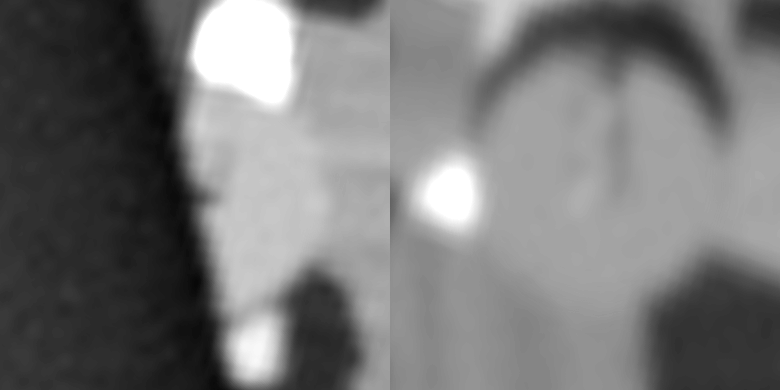

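View pics/m5b.png

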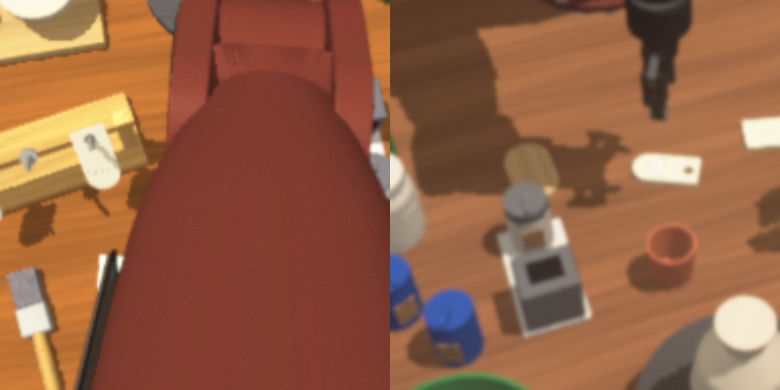

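```bash
python3 - <<'E'
from h import *
p=np.load("scene3.npz")["p"]
s=p[205:260,145:200].astype(int); 
hsv=cv2.cvtColor(p,cv2.COLOR_RGB2HSV); sat=hsv[...,1]
c=(.513,-.2277)
for yaw in(-12,-6,0,6,12):
    a=np.radians(yaw); print(yaw,np.round(proj("scene",[[c[0]+.0275*np.cos(a),c[1]+.0275*np.sin(a),.035],[c[0]+.025*np.cos(a),c[1]+.025*np.sin(a),.087]]),1))
print("lid ctr",proj("scene",[[*c,.082],[*c,.04]]))
k=(sat>110); print(hsv[238,170],hsv[238,160],hsv[225,170])
a=cv2.resize(p[205:260,145:200],None,fx=10,fy=10,interpolation=cv2.INTER_CUBIC); cv2.imwrite("pics/m6.png",cv2.cvtColor(a,cv2.COLOR_RGB2BGR))
E
```

```text
-12 [[169.6 237.9]
 [166.8 223.7]]
-6 [[170.8 237.7]
 [167.9 223.6]]
0 [[172.  237.4]
 [169.  223.3]]
6 [[173.1 237.1]
 [170.1 223. ]]
12 [[174.2 236.6]
 [171.1 222.6]]
lid ctr [[166.88565354 217.01214193]
 [169.1009244  227.8369569 ]]
[ 13 119 107] [ 16  44 133] [ 10  29 107]
```

View pics/m6.png

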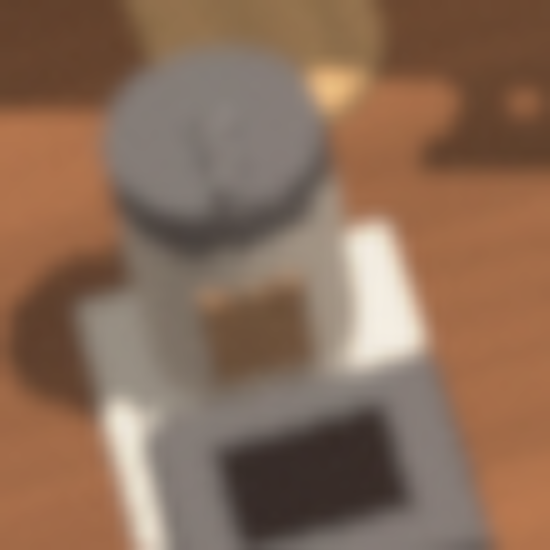

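Label and ridge both look square to the window (ridge points up the image, label centred near scene px 170,237). Next I'll descend on the tile.

Request:
{"fn": "carry_out", "kwargs": {"commands": [[0, 0.15, 0, 0, 0, 0, -0.36], [0, 0.28, 0, 0, 0, 0, -0.36], [0, 0.318, 0, 0, 0, 0, -0.36], [0, 0.318, 0, 0, 0, 0, -0.36]]}}

```text
t: 8.88
position: [0.4605, -0.0384, 0.0722]
tcp_rot: [0.603, -0.602, -0.37, 0.37]
ft_force: [-0.7, -0.7, 0.7]
grip_width: 0.058
```

```bash
python3 - <<'E'
from h import *
st(); P={}
p,d=manip.read_camera("scene"); P=p
V=cloud("scene",d)
a=cv2.resize(p[150:230,190:290],None,fx=7,fy=7,interpolation=cv2.INTER_CUBIC); cv2.imwrite("pics/m7.png",cv2.cvtColor(a,cv2.COLOR_RGB2BGR))
E
```

```text
t 8.88 p [ 0.4605 -0.0384  0.0722] q [-2.420e-01  4.540e-01 -6.320e-01  4.860e-01  1.000e-03 -1.343e+00] F [-0.7 -0.7  0.7] w 0.058
```

View pics/m7.png

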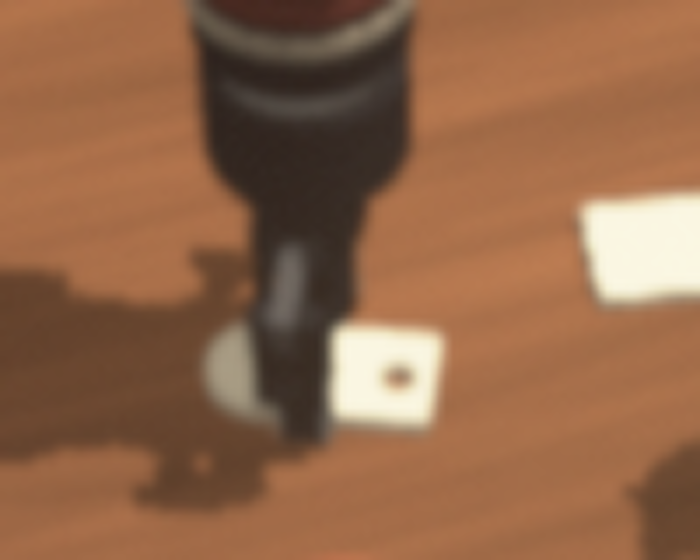

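The fingers straddle the tile's middle (crop ~290,400) and the hole is clear at the right (~400,375). Closing now.

Request:
{"fn": "carry_out", "kwargs": {"commands": [[0, 0.006, 0, 0, 0, 0, -0.36], [0, 0.006, 0, 0, 0, 0, 0.6], [0, 0.006, 0, 0, 0, 0, 0.6], [0, 0.006, 0, 0, 0, 0, 0.6], [0, 0.006, 0, 0, 0, 0, 0.6], [0, 0.006, 0, 0, 0, 0, 0.6]]}}

```text
t: 9.68
position: [0.4619, -0.0388, 0.0719]
tcp_rot: [-0.602, 0.603, 0.371, -0.369]
ft_force: [-2.3, -1.0, 8.5]
grip_width: 0.0416
```

Request:
{"fn": "carry_out", "kwargs": {"commands": [[0, -0.15, 0, 0, 0, 0, 0.6], [0, -0.3, 0, 0, 0, 0, 0.6], [0, -0.45, 0, 0, 0, 0, 0.6], [0, -0.45, 0, 0, 0, 0, 0.6]]}}

```text
t: 10.18
position: [0.4637, -0.0393, 0.2569]
tcp_rot: [-0.6, 0.606, 0.373, -0.367]
ft_force: [0.4, -0.4, -1.2]
grip_width: 0.0417
```

```bash
python3 - <<'E'
from h import *
st(); P={}
p,d=manip.read_camera("scene"); P=p; np.savez("scene4.npz",p=p,d=d)
a=cv2.resize(p[60:200,170:330],None,fx=5,fy=5,interpolation=cv2.INTER_CUBIC)[:600]; cv2.imwrite("pics/m8.png",cv2.cvtColor(a,cv2.COLOR_RGB2BGR))
E
```

```text
t 10.18 p [ 0.4637 -0.0393  0.2569] q [-2.420e-01  2.040e-01 -3.990e-01  9.550e-01  1.000e-03 -1.343e+00] F [ 0.4 -0.4 -1.2] w 0.0417
```

View pics/m8.png

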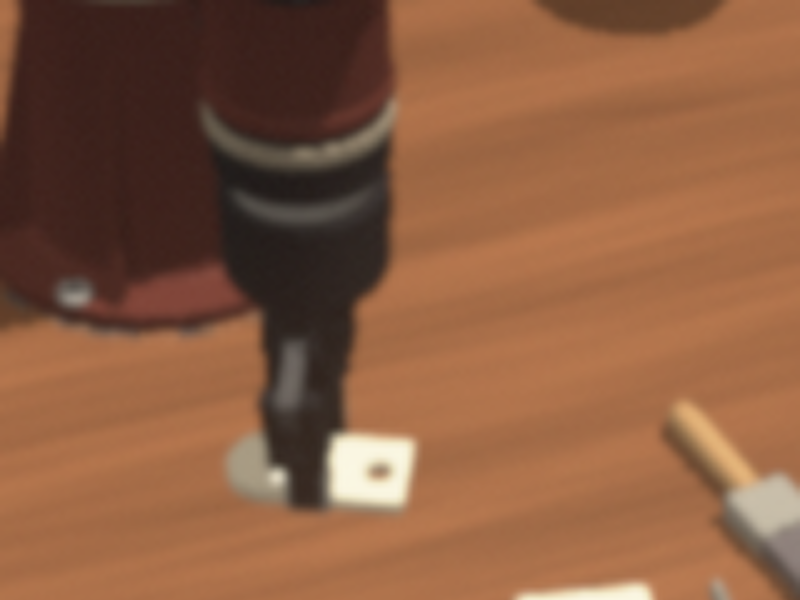

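```bash
cat >> h.py <<'E'
def ray(n,uv,q,nrm):
    m,d,r,t=cam(n); Rm=cv2.Rodrigues(r)[0]; c=-Rm.T@t.ravel()
    x=cv2.undistortPoints(np.array(uv,float).reshape(1,1,2),m,d).ravel(); v=Rm.T@np.r_[x,1]
    return c+v*((np.array(q)-c)@nrm)/(v@nrm)
E
python3 - <<'E'
from h import *
p,M,s=tool(); im=np.load("scene4.npz")["p"]
print([(a["xy"],a["confidence"]) for a in manip.mark_of("scene","tile_hole")])
sub=im[148:160,238:256].astype(int).sum(2); print(sub)
# dark blob centroid
w=np.clip(650-sub,0,None)*1.0
b=np.zeros_like(w); b[3:9,4:13]=w[3:9,4:13]; vv,uu=np.mgrid[148:160,238:256]
u,v=(b*uu).sum()/b.sum(),(b*vv).sum()/b.sum(); print(u,v)
for y in(.066,.0685):
    X=ray("scene",(u,v),p+M[:,1]*y,M[:,1]); print(y,X,M.T@(X-p))
print("pred px",proj("scene",[p+M@[.03,.0685,0]]))
E
```

```text
[([242.5, 153.4], 0.73)]
[[682 694 699 696 691 686 679 672 667 662 659 657 648 618 539 425 361 348]
 [713 718 718 718 717 717 716 715 713 712 712 710 707 678 585 438 357 342]
 [719 722 722 722 722 721 718 716 717 718 720 721 718 689 582 429 352 341]
 [721 723 722 722 721 712 702 689 689 699 713 720 717 685 565 415 347 337]
 [722 722 723 721 712 685 642 605 598 631 682 712 714 675 541 391 343 336]
 [721 722 724 718 697 631 538 476 467 525 632 699 709 659 510 378 340 337]
 [721 724 722 717 687 598 482 422 422 495 617 695 703 637 482 366 343 340]
 [720 722 722 718 698 636 556 513 523 586 663 705 693 606 453 361 348 350]
 [721 722 723 722 715 692 667 653 657 678 706 714 688 577 427 362 354 354]
 [718 721 721 722 721 717 712 710 711 716 718 716 675 552 412 365 360 360]
 [704 709 712 713 714 716 718 718 718 718 718 712 660 526 399 366 363 364]
 [635 648 659 667 676 683 688 695 699 700 700 685 628 491 390 363 361 360]]
245.4462287104623 153.7844282238443
0.066 [ 0.47549197 -0.01231955  0.18840419] [0.02952457 0.066      0.00099405]
0.0685 [ 0.47294451 -0.01147318  0.18588074] [0.02911967 0.0685     0.00366982]
pred px [[245.60399161 154.84273981]]
```

```bash
cat > ov.py <<'E'
from h import *
def overlay(n,f,S,yaw,c,sz,out):
    im=np.load(f)["p"]; k=390//(2*sz); x0,y0=c[0]-sz,c[1]-sz
    a=cv2.cvtColor(cv2.resize(im[y0:y0+2*sz,x0:x0+2*sz],None,fx=k,fy=k,interpolation=cv2.INTER_CUBIC),cv2.COLOR_RGB2BGR); raw=a.copy()
    Rz=R.from_euler("z",yaw,degrees=True).as_matrix()
    ax=np.array([-np.sin(np.radians(40)),0,np.cos(np.radians(40))]); ux=np.array([np.cos(np.radians(40)),0,np.sin(np.radians(40))])
    t=np.linspace(0,2*np.pi,60)
    def dr(P,col):
        q=(proj(n,np.array(P)@Rz.T+S)+.5-[x0,y0])*k
        cv2.polylines(a,[np.round(q).astype(int)],False,col,1,cv2.LINE_AA)
    circ=lambda h,r:[ax*h+r*(ux*np.cos(b)+np.array([0,1,0])*np.sin(b)) for b in t]
    dr(circ(0,.011),(0,255,0)); dr(circ(-.006,.011),(0,180,0)); dr([ax*0,ax*.045],(0,0,255)); dr(circ(.039,.004),(255,0,0)); dr(circ(0,.004),(255,0,0))
    return np.hstack([raw,a])
E
python3 - <<'E'
from ov import *
S=np.array([.591,.205,.130])
o=[overlay("top","top0.npz",S,9.3,(164,167),16,0),overlay("scene","scene0.npz",S,9.3,(345,178),16,0)]
cv2.imwrite("pics/m9.png",cv2.resize(np.vstack(o),(600,600)))
E
```

```text
(no output)
```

View pics/m9.png

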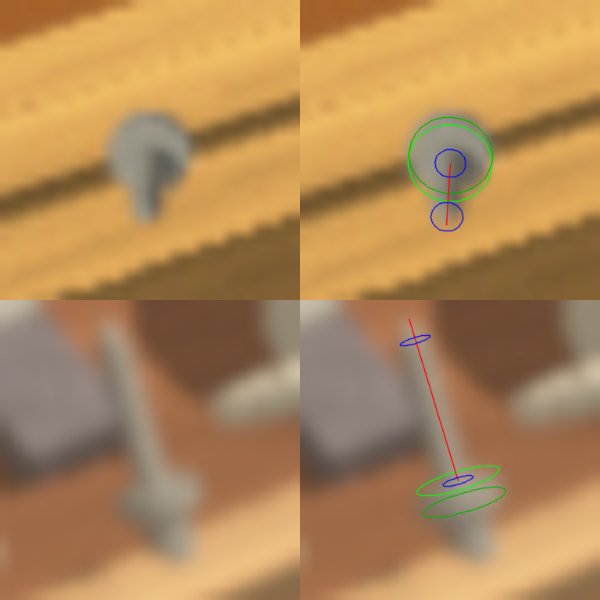

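```bash
cat >> h.py <<'E'
YAW=9.3; S=np.array([.592,.205,.130]); HT=np.array([.0298,.0685,.0005])
Rz=R.from_euler("z",YAW,degrees=True).as_matrix(); c40,s40=np.cos(np.radians(40)),np.sin(np.radians(40))
AX=Rz@[-s40,0,c40]; UX=Rz@[c40,0,s40]; RT=np.column_stack([UX,-AX,np.cross(UX,-AX)])
def tgt(h,dx=0,dy=0,Rt=RT): return S+AX*h+RT[:,0]*dx+RT[:,2]*dy-Rt@HT
E
python3 - <<'E'
from h import *
from scipy.spatial.transform import Slerp
p,M,s=tool(); g=tgt(.075); print("goal",g,RT.round(3))
sl=Slerp([0,1],R.from_matrix([M,RT])); a,b=p,M
print("ang",np.degrees((R.from_matrix(M.T@RT)).magnitude()))
for f in(1/3,2/3,1):
    q=p+(g-p)*f; N=sl(f).as_matrix(); print(f,q.round(3),row(q,N,a,b),"hole",(q+N@HT).round(3),"round end",(q+N@[-.045,.072,0]).round(3)); a,b=q,N
E
```

```text
goal [0.47852514 0.18591112 0.22077231] [[ 0.756  0.634 -0.162]
 [ 0.124  0.104  0.987]
 [ 0.643 -0.766  0.   ]]
ang 65.98248082180584
0.3333333333333333 [0.467 0.036 0.242] [ 0.173  0.026  0.072 -0.216  0.6   -0.428] hole [0.502 0.065 0.182] round end [0.452 0.012 0.162]
0.6666666666666666 [0.473 0.111 0.231] [ 0.135  0.049  0.123 -0.216  0.6   -0.428] hole [0.526 0.134 0.184] round end [0.469 0.102 0.147]
1 [0.479 0.186 0.221] [ 0.081  0.057  0.162 -0.216  0.6   -0.428] hole [0.544 0.197 0.187] round end [0.49  0.188 0.137]
```

Request:
{"fn": "carry_out", "kwargs": {"commands": [[0.173, 0, 0.072, -0.216, 0.6, -0.428, 0.6], [0.173, 0, 0.072, -0.216, 0.6, -0.428, 0.6], [0.173, 0, 0.072, -0.216, 0.6, -0.428, 0.6], [0.173, 0, 0.072, -0.216, 0.6, -0.428, 0.6], [0.173, 0, 0.072, -0.216, 0.6, -0.428, 0.6]]}}

```text
t: 10.9
position: [0.4676, 0.0353, 0.2524]
tcp_rot: [0.652, -0.641, -0.359, 0.189]
ft_force: [-0.6, 0.7, -0.3]
grip_width: 0.0419
```

Request:
{"fn": "carry_out", "kwargs": {"commands": [[0.135, 0.04, 0.123, -0.216, 0.6, -0.428, 0.6], [0.135, 0.04, 0.123, -0.216, 0.6, -0.428, 0.6], [0.135, 0.04, 0.123, -0.216, 0.6, -0.428, 0.6], [0.135, 0.04, 0.123, -0.216, 0.6, -0.428, 0.6], [0.135, 0.04, 0.123, -0.216, 0.6, -0.428, 0.6]]}}

```text
t: 11.52
position: [0.4735, 0.1088, 0.2457]
tcp_rot: [0.679, -0.654, -0.333, 0.002]
ft_force: [0.9, 1.0, 0.0]
grip_width: 0.0416
```

```bash
python3 - <<'E'
from h import *
p,M,s=st(); print(row(tgt(.075),RT))
E
```

```text
t 11.53 p [0.4735 0.1088 0.2457] q [-0.001 -0.005 -0.793  0.329  0.145 -0.459] F [0.9 1.  0. ] w 0.0416
[ 0.066  0.089  0.17  -0.214  0.605 -0.431]
```

Request:
{"fn": "carry_out", "kwargs": {"commands": [[0.066, 0.089, 0.17, -0.214, 0.605, -0.431, 0.6], [0.066, 0.089, 0.17, -0.214, 0.605, -0.431, 0.6], [0.066, 0.089, 0.17, -0.214, 0.605, -0.431, 0.6], [0.066, 0.089, 0.17, -0.214, 0.605, -0.431, 0.6], [0.066, 0.089, 0.17, -0.214, 0.605, -0.431, 0.6], [0.066, 0.089, 0.17, -0.214, 0.605, -0.431, 0.6]]}}

```text
t: 12.28
position: [0.4795, 0.1852, 0.2213]
tcp_rot: [0.682, -0.643, -0.295, -0.188]
ft_force: [0.0, 0.0, 0.3]
grip_width: 0.0418
```

```bash
python3 - <<'E'
from h import *
p,M,s=st(); print(row(tgt(.075),RT)); print(np.round(M,3).tolist())
H=p+M@HT
o=[]
for n,c in(("scene",(345,165)),("top",(170,175))):
    im,d=manip.read_camera(n); np.savez(f"{n}5.npz",p=im,d=d)
    print(n,[(a["xy"],round(a["confidence"],2)) for a in manip.mark_of(n,"tile_hole")],"pred",proj(n,[H,H-M[:,1]*.0035,S,S+AX*.045]).round(1).tolist())
    x0,y0=c[0]-39,c[1]-39
    a=cv2.cvtColor(cv2.resize(im[y0:y0+78,x0:x0+78],None,fx=5,fy=5,interpolation=cv2.INTER_CUBIC),cv2.COLOR_RGB2BGR); b=a.copy()
    t=np.linspace(0,6.28,60); C=np.array([H-M[:,1]*.0035+.007*(M[:,0]*np.cos(k)+M[:,2]*np.sin(k)) for k in t])
    cv2.polylines(b,[np.round((proj(n,C)+.5-[x0,y0])*5).astype(int)],True,(0,0,255),1,cv2.LINE_AA)
    cv2.polylines(b,[np.round((proj(n,[S,S+AX*.045])+.5-[x0,y0])*5).astype(int)],False,(255,0,0),1,cv2.LINE_AA)
    o.append(np.hstack([a,b]))
cv2.imwrite("pics/m10.png",cv2.resize(np.vstack(o),(600,600)))
E
```

```text
t 12.28 p [0.4795 0.1852 0.2213] q [ 0.256  0.05  -0.988 -0.164 -0.061  0.072] F [0.  0.  0.3] w 0.0418
[-0.003 -0.     0.002  0.001 -0.     0.002]
[[0.755, 0.635, -0.161], [0.124, 0.103, 0.987], [0.643, -0.766, -0.0]]
scene [([333.5, 152.7], 0.48)] pred [[336.6, 152.2], [336.2, 150.8], [345.5, 181.0], [340.2, 163.7]]
top [([165.9, 182.2], 0.63), ([324.8, 170.8], 0.21)] pred [[163.0, 178.3], [162.9, 178.9], [163.5, 167.5], [163.0, 174.1]]
```

View pics/m10.png

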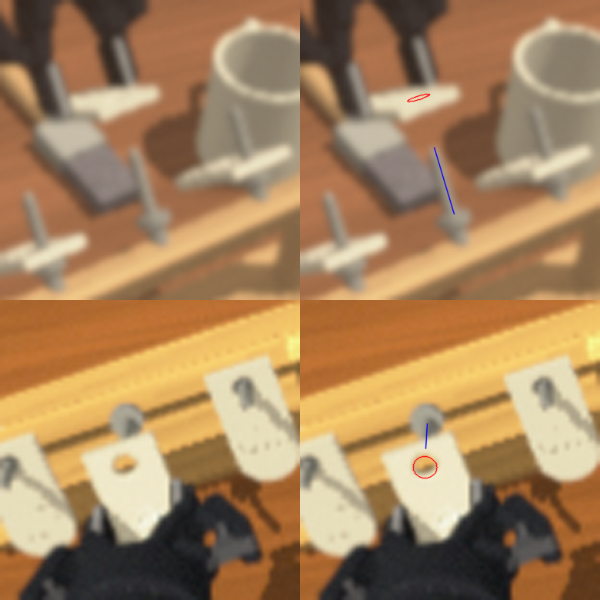

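The tile is tilted and in line above the free peg: hole near (124,463) in the top panel, peg root near (127,420). I'll come in along the peg axis.

Request:
{"fn": "carry_out", "kwargs": {"commands": [[-0.003, 0.03, 0.002, 0, 0, 0, 0.6], [-0.003, 0.062, 0.002, 0, 0, 0, 0.6], [-0.003, 0.062, 0.002, 0, 0, 0, 0.6]]}}

```text
t: 12.85
position: [0.4936, 0.1887, 0.1996]
tcp_rot: [0.682, -0.643, -0.294, -0.187]
ft_force: [-0.6, 0.7, -1.1]
grip_width: 0.0422
```

```bash
cat > look.py <<'E'
from h import *
import sys
p,M,s=st(); print("h row",row(tgt(.0035),RT),"hole in seat",(np.c_[RT[:,0],RT[:,2],AX].T@(p+M@HT-S)).round(4))
H=p+M@HT; o=[]
for n,c in(("scene",(345,165)),("top",(165,172))):
    im,d=manip.read_camera(n)
    x0,y0=c[0]-24,c[1]-24
    a=cv2.cvtColor(cv2.resize(im[y0:y0+48,x0:x0+48],None,fx=8,fy=8,interpolation=cv2.INTER_CUBIC),cv2.COLOR_RGB2BGR); b=a.copy()
    t=np.linspace(0,6.28,60); C=np.array([H-M[:,1]*.0035+.007*(M[:,0]*np.cos(k)+M[:,2]*np.sin(k)) for k in t])
    K=np.array([H+M@[.014+.0,-.0035,-.022],H+M@[.014,-.0035,.022]])
    for Q,cl in((C,(0,0,255)),(np.array([S,S+AX*.045]),(255,0,0)),(K,(0,255,0))): cv2.polylines(b,[np.round((proj(n,Q)+.5-[x0,y0])*8).astype(int)],False,cl,1,cv2.LINE_AA)
    o.append(np.hstack([a,b]))
cv2.imwrite(sys.argv[1],cv2.resize(np.vstack(o),(600,600)))
E
python3 look.py pics/m11.png
```

```text
t 12.85 p [0.4936 0.1887 0.1996] q [ 0.256  0.126 -0.987 -0.236 -0.06   0.072] F [-0.6  0.7 -1.1] w 0.0422
h row [ 0.005  0.114 -0.001  0.001 -0.    -0.004] hole in seat [-0.002   0.0002  0.0489]
```

View pics/m11.png

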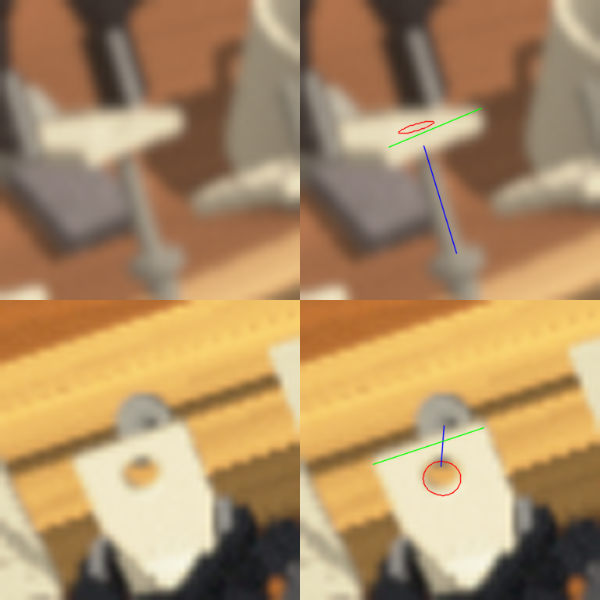

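Request:
{"fn": "carry_out", "kwargs": {"commands": [[0.004, 0, 0, 0, 0, 0, 0.6], [0.004, 0.016, 0, 0, 0, 0, 0.6], [0.004, 0.03, 0, 0, 0, 0, 0.6], [0.004, 0.035, 0, 0, 0, 0, 0.6], [0.004, 0.035, 0, 0, 0, 0, 0.6]]}}

```text
t: 13.58
position: [0.5034, 0.1903, 0.1904]
tcp_rot: [0.682, -0.643, -0.294, -0.187]
ft_force: [0.2, -0.2, -1.1]
grip_width: 0.0419
```

```bash
python3 look.py pics/m12.png
```

```text
t 13.57 p [0.5034 0.1903 0.1904] q [ 0.253  0.164 -0.979 -0.266 -0.059  0.07 ] F [ 0.2 -0.2 -1.1] w 0.0419
h row [ 0.001  0.08  -0.001  0.001 -0.    -0.003] hole in seat [-0.0003  0.0003  0.0354]
```

View pics/m12.png

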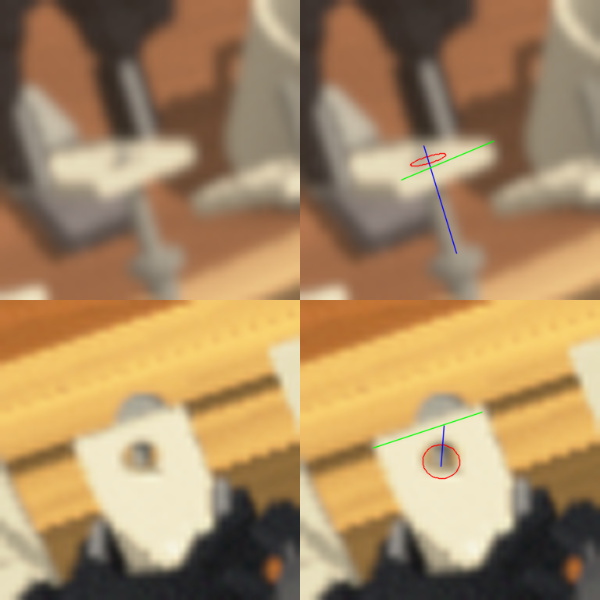

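The peg's grey tip shows inside the hole (top panel ~142,455) and there is no contact force, so I'll keep going down.

Request:
{"fn": "carry_out", "kwargs": {"commands": [[0.001, 0.016, -0.001, 0, 0, 0, 0.6], [0.001, 0.032, -0.001, 0, 0, 0, 0.6], [0.001, 0.048, -0.001, 0, 0, 0, 0.6], [0.001, 0.048, -0.001, 0, 0, 0, 0.6]]}}

```text
t: 14.18
position: [0.516, 0.1919, 0.1755]
tcp_rot: [0.682, -0.643, -0.294, -0.187]
ft_force: [0.0, -0.2, -1.0]
grip_width: 0.0419
```

```bash
python3 look.py pics/m13.png
```

```text
t 14.18 p [0.516  0.1919 0.1755] q [ 0.249  0.219 -0.969 -0.312 -0.056  0.067] F [ 0.  -0.2 -1. ] w 0.0419
h row [ 0.     0.031  0.     0.001 -0.    -0.004] hole in seat [-0.0002 -0.0002  0.0159]
```

View pics/m13.png

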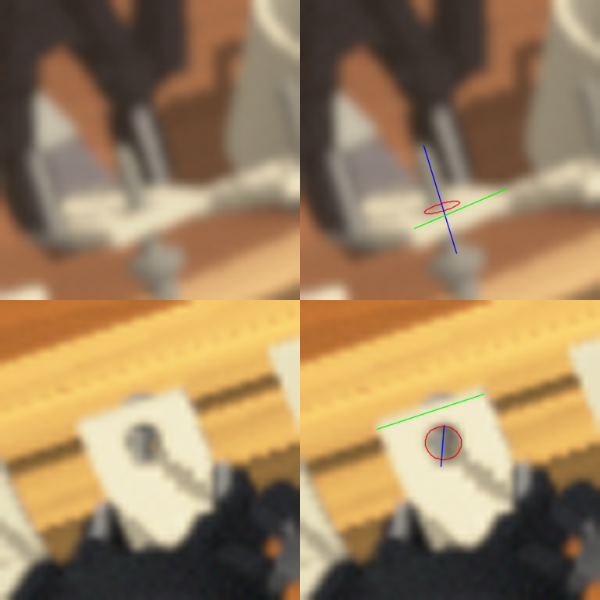

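The peg is through the hole with no force. I'll push the last ~12 mm gently until it touches the collar.

Request:
{"fn": "carry_out", "kwargs": {"commands": [[0, 0.012, 0, 0, 0, 0, 0.6], [0, 0.024, 0, 0, 0, 0, 0.6], [0, 0.032, 0, 0, 0, 0, 0.6], [0, 0.033, 0, 0, 0, 0, 0.6], [0, 0.033, 0, 0, 0, 0, 0.6]]}}

```text
t: 14.9
position: [0.5241, 0.1933, 0.1658]
tcp_rot: [0.682, -0.643, -0.294, -0.187]
ft_force: [0.0, -0.0, -0.8]
grip_width: 0.0417
```

```bash
python3 look.py pics/m14.png
```

```text
t 14.9 p [0.5241 0.1933 0.1658] q [ 0.247  0.255 -0.962 -0.341 -0.055  0.065] F [ 0.  -0.  -0.8] w 0.0417
h row [-0.    -0.001  0.     0.001  0.    -0.004] hole in seat [-0.0001 -0.0001  0.0031]
```

View pics/m14.png

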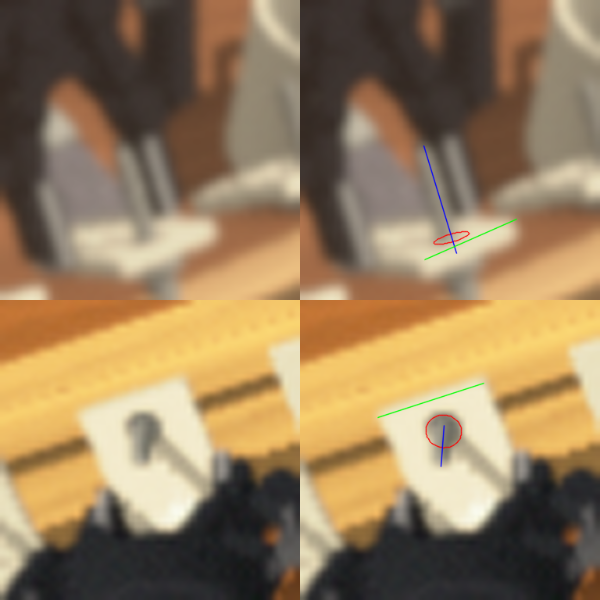

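Request:
{"fn": "carry_out", "kwargs": {"commands": [[0, 0.004, 0, 0, 0, 0, 0.6], [0, 0.008, 0, 0, 0, 0, 0.6], [0, 0.01, 0, 0, 0, 0, 0.6]]}}

```text
t: 15.38
position: [0.5257, 0.1936, 0.1629]
tcp_rot: [0.682, -0.643, -0.294, -0.186]
ft_force: [-16.5, -2.6, 13.6]
grip_width: 0.0417
```

```bash
python3 -c "
from h import *
p,M,s=st(); print((np.c_[RT[:,0],RT[:,2],AX].T@(p+M@HT-S)).round(4), 'axial F',s['ft_force']@AX)"
```

```text
t 15.38 p [0.5257 0.1936 0.1629] q [ 0.247  0.264 -0.961 -0.349 -0.055  0.065] F [-16.5  -2.6  13.6] w 0.0417
[-0.0008 -0.     -0.0001] axial F 21.114118233207943
```

The tile is on the collar (21 N axial). I'll relax the push and then open partly, so the fingers stay clear of the neighbouring tiles.

Request:
{"fn": "carry_out", "kwargs": {"commands": [[0, -0.003, 0, 0, 0, 0, 0.6], [0, -0.003, 0, 0, 0, 0, 0.6], [0, -0.003, 0, 0, 0, 0, -0.3], [0, -0.003, 0, 0, 0, 0, -0.3], [0, -0.003, 0, 0, 0, 0, -0.3], [0, -0.003, 0, 0, 0, 0, -0.3]]}}

```text
t: 16.12
position: [0.525, 0.1935, 0.1638]
tcp_rot: [0.682, -0.643, -0.294, -0.186]
ft_force: [-0.7, 0.5, 0.7]
grip_width: 0.0555
```

```bash
python3 look.py pics/m15.png
```

```text
t 16.12 p [0.525  0.1935 0.1638] q [ 0.247  0.261 -0.962 -0.346 -0.055  0.065] F [-0.7  0.5  0.7] w 0.0555
h row [ 0.001 -0.006  0.     0.001  0.001 -0.004] hole in seat [-0.0007 -0.      0.001 ]
```

View pics/m15.png

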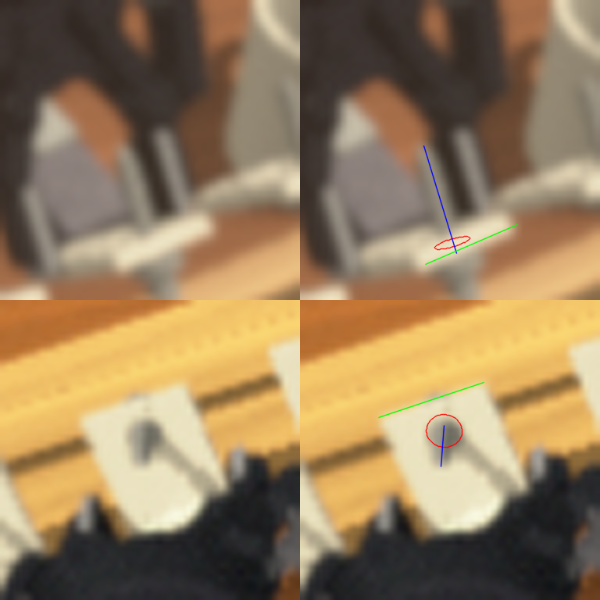

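The tile has drooped slightly and hangs on the peg, clear of the fingers. Backing out along the tool axis.

Request:
{"fn": "carry_out", "kwargs": {"commands": [[0, -0.04, 0, 0, 0, 0, -0.3], [0, -0.09, 0, 0, 0, 0, -0.3], [0, -0.2, 0, 0, 0, 0, -0.3], [0, -0.35, 0, 0, 0, 0, -0.3], [0, -0.35, 0, 0, 0, 0, -0.3], [0, -0.35, 0, 0, 0, 0, -0.3]]}}

```text
t: 16.98
position: [0.4366, 0.1791, 0.2715]
tcp_rot: [0.682, -0.643, -0.295, -0.187]
ft_force: [-0.1, -0.5, -0.8]
grip_width: 0.0555
```

```bash
python3 - <<'E'
from h import *
st(); print(row([.38,.33,.36],RT))
E
```

```text
t 16.98 p [0.4366 0.1791 0.2715] q [ 0.272 -0.139 -0.978  0.037 -0.071  0.084] F [-0.1 -0.5 -0.8] w 0.0555
[ 0.082 -0.22   0.395  0.     0.001 -0.001]
```

Request:
{"fn": "carry_out", "kwargs": {"commands": [[0.08, -0.2, 0, 0, 0, 0, -0.3], [0.08, -0.22, 0.2, 0, 0, 0, -0.3], [0.08, -0.22, 0.395, 0, 0, 0, -0.3], [0.08, -0.22, 0.395, 0, 0, 0, -0.3], [0.08, -0.22, 0.395, 0, 0, 0, -0.3], [0.08, -0.22, 0.395, 0, 0, 0, -0.3]]}}

```text
t: 17.73
position: [0.3796, 0.3296, 0.3572]
tcp_rot: [0.681, -0.644, -0.294, -0.185]
ft_force: [0.2, -0.3, 0.2]
grip_width: 0.0552
```

```bash
python3 - <<'E'
from h import *
st(); o=[]
for n in("top","scene"):
    p,d=manip.read_camera(n); np.savez(f"{n}6.npz",p=p,d=d)
    o.append(cv2.resize(p,(395,296)))
    g=ortho(n,p,.085,.513,-.228,.04,296); g=np.clip((g.astype(float)-50)*255/120,0,255).astype(np.uint8); o.append(g)
a=np.hstack(o[:2]); b=np.hstack(o[2:]); cv2.imwrite("pics/m16.png",cv2.cvtColor(np.vstack([a,b]),cv2.COLOR_RGB2BGR))
for n,c in(("scene",(345,175)),("top",(165,172))):
    p=np.load(f"{n}6.npz")["p"]; cv2.imwrite(f"pics/{n}6.png",cv2.cvtColor(cv2.resize(p[c[1]-35:c[1]+35,c[0]-35:c[0]+35],(390,390),interpolation=cv2.INTER_CUBIC),cv2.COLOR_RGB2BGR))
cv2.imwrite("pics/m17.png",np.hstack([cv2.imread("pics/scene6.png"),cv2.imread("pics/top6.png")]))
E
```

```text
t 17.73 p [0.3796 0.3296 0.3572] q [ 0.748 -0.112 -0.677  0.4   -0.363  0.469] F [ 0.2 -0.3  0.2] w 0.0552
```

View pics/m16.png

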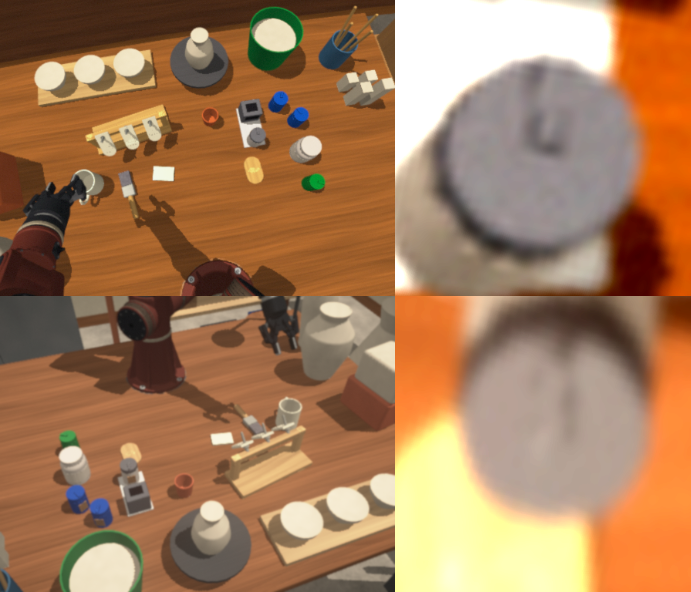

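View pics/m17.png

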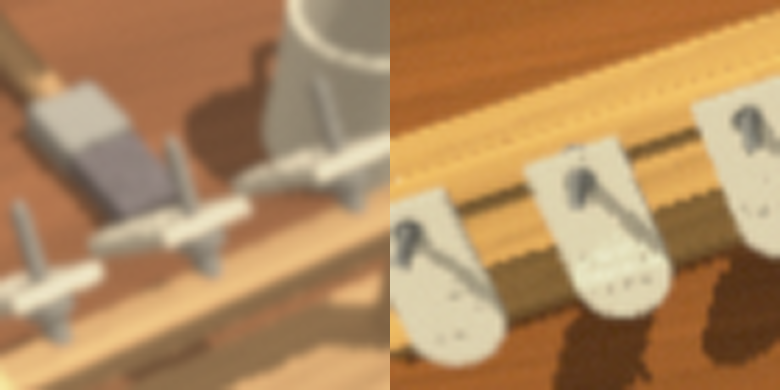

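Both goals show in the pictures. The tile hangs on the middle peg like its neighbours (top crop ~585,190), the jar's ridge points straight at the block, and nothing else appears moved. Handing in.

```bash
python3 -c "
from h import *
print(manip.sign_off()); st()"
```

```text
the job is handed in; nothing more can be done
None
the job is handed in; nothing more can be done
```

I turned the jar to face the reader's window and hung the tile on the rack's free middle peg. I then let go, backed the arm away and handed the job in at about 17.7 s; it reports no verdict.

- **Jar:** I turned it about 105° where it stood. In the last pictures it is upright on the foot plate. By eye, the ridge points at the block to within a few degrees. An earlier label check with the arm in the way was less certain, giving anything from about -6° to +1°. All of these are inside the 12° limit.
- **Tile:** the peg went through the hole with no side force. I pushed it down until I felt the collar at about 21 N. By the arm's own readings, the hole was then within about 1 mm of the peg's axis and at collar height. After I let go, the tile drooped slightly, long end down, and hangs like its two neighbours.
- **Bystanders:** none looks moved in the last overview pictures, but I did not measure their positions. The gripper is clear of everything, with no contact force.
- **Disagreement:** the two cameras differed by about 1–2 mm on where the peg and tile hole were. That is within the calibration error and did not stop the fit.

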